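# Seat two former discs in a block-press mould plate

### The arm

A 6-joint arm with a two-finger parallel gripper is mounted at the origin on the work surface. World frame = base frame: x ahead of the robot, y to its left, z up, the work surface at z = 0. Lengths are in mm, angles in rad, forces in N, time in s.
With the tool pointing down it reaches from about 275 to 1000 mm from the base axis. Payload 8.4 kg.
Tool frame: the origin (TCP) lies between the finger pads; the fingertips stand 22 mm ahead of it and the grasp point (between the pads) lies 3 mm ahead of it (r.nose_length is the z of the fingertips in the tool frame, in mm); z points along the fingers, y is the line along which they close (so a half turn about z gives the same grasp; the last joint's range is limited). The gripper opens to 85 mm and grips with 20 to 120 N. Pads are 22 mm wide; open, the fingers measure 114 mm over their backs; the gripper's body (76 mm by 85 mm) begins 54 mm behind the grasp point. The pads swing forward as they close: fully open they stand 13 mm farther back than shut.
Start: joints at [-1.231, 0.353, 1.633, -0, 1.155, -0.002], TCP at [209.488, -588.849, 253.281] pointing down, gripper open.
Joint ranges: [-2.63, 2.63], [-0.92, 2.1], [0.06, 2.66], [-1.3, 4.44], [0, 2.69], [-3.02, 3.02]. Speed limits (rad/s): [2.22, 2.22, 2.79, 3.14, 3.14, 3.14].

### API

Orientations are given as [roll, pitch, yaw] about the fixed x, y, z axes, in that order (R = Rz(yaw) Ry(pitch) Rx(roll)).
In Python, from rig import r gives the robot as it stands.
- The arm moves only by the shell command python3 steer.py [FORCE], which reads ROWS from standard input. ROWS is a JSON object with one list for each field, all of the same length, 1 to 5, a row being the entries at one place: drx, dry, drz (a rotation vector in rad), tx, ty, tz (the shift in mm), finger_gap (the opening from 0.0 (shut) to 1.0 (fully open)); each row shifts and turns the commanded pose from where the row before left it, along the tool's axes as they then stand; what a row does not reach is not made up. A row lasts 1/12 s, in which the tool goes at most 41.7 mm and 0.125 rad, less where a joint would pass 70% of its speed; a pose out of reach is approached as far as the arm can. The fingers move at their own pace and stop on an object; FORCE is the grip in N (left out, the last holds). Time passes only in rows, so rows that do not move let the fingers close. It prints the time, the measured TCP pose, the force, the opening and the grip force at its end. Input that does not fit is refused with a message, and nothing moves.
- r.sense(): the state, without advancing time (a new reading comes with each control period).
- r.grab_frame(name): name is "side" or "top"; returns the picture (384x512x3 uint8, red, green, blue); there is no depth.
- r.camera_params(name): a dict with "fx", "fy", "cx", "cy" (pixels), "rvec" (rotation vector, rad) and "tvec" (3), from world to camera coordinates, as OpenCV has them. Camera axes: x right, y down, z forward; pixel columns grow to the right and rows downward; lengths in mm; the calibration is good to about 2 mm. A picture is of the moment at which its call begins. camera_params takes no time and is no camera call.
- r.sign_off(): hands the job in; it is judged then, once.
The state is a dict: "clock": time; "qpos": joint angles; "qvel": joint speeds; "joint_efforts": joint torques, N m; "eef_pos": TCP position; "tcp_rot": TCP orientation; "contact_force": force on the tool from outside, world axes, zero at the start; "wrist_torque": the same for the moment, N m; "opening": opening from 0.0 (shut) to 1.0 (fully open); "grasp_force": force on a finger pad.
Only numpy, scipy, OpenCV 4.12 (cv2) and the standard library are available. Lean on these libraries where they do the work, as an engineer would, in place of code of your own. Each camera call takes 0.05 s, during which the arm holds its last target. There are 200 camera calls.

### The job

With the fingertips, push each of the two loose steel discs across the blue mould plate until it drops over the edge of the round recess of its own size (the larger disc in the larger recess, the smaller in the smaller) and lies flat and flush at the bottom. Slide them gently: do not pick up or squeeze the discs or press hard on them, and leave everything else where it is.

Things in the scene. Friction and masses are not known exactly. Their poses are not given: they have to be found in the camera images.
- mould_plate: Blue painted steel plate, fixed, lying on the table: 240 (its x) x 300 (its y) x 24 mm high; origin at the centre of its underside, z up, so its flat top is at z = 24 mm. Two blind round recesses, each 12 mm deep with a dark bare-steel floor, are sunk in its +x half, 130 mm apart along y. The discs start on its -x half.
- large_recess (a point): Centre of the floor of the larger recess (diameter 63 mm, 12 mm deep, floor 12 mm above the table); at (45, 65) mm in the plate's x, y. It takes the large disc flush with 1.5 mm play all round.
- small_recess (a point): Centre of the floor of the smaller recess (diameter 47 mm, 12 mm deep, floor 12 mm above the table); at (45, -65) mm in the plate's x, y. It takes the small disc flush with 1.5 mm play all round.
- large_disc: Loose plain steel disc, diameter 60 mm, 12 mm thick, about 0.26 kg, lying flat on the plate, on either side; origin at the centre of its underside, z up. Slid over the rim of its recess it tips in, leading edge first, once its centre is within about 9 mm of the recess centre, and drops as the push goes on.
- small_disc: Loose plain steel disc, diameter 44 mm, 12 mm thick, about 0.14 kg, lying flat on the plate, on either side; origin at the centre of its underside, z up. It behaves like the large one, tipping in at about 8 mm; it would also fall into the larger recess if pushed across it while that is empty.
- bolt: Loose bystander, to be left where it is; origin at the centre of its underside. Dark steel bolt standing on its 26 mm round head on the plate, 44 mm tall, near the middle of the plate's +x edge.
- collar: Loose bystander, to be left where it is; origin at the centre of its underside. Dark steel ring, 26 mm across, 12 mm high, on the plate near the middle of its -x edge.
- block_a: Loose bystander, to be left where it is; origin at the centre of its underside. Pressed earth block 115 x 230 x 75 mm with two studs on top (87 mm high in all), on the table to the robot's left of the plate.
- block_b: Loose bystander, to be left where it is; origin at the centre of its underside. Pressed earth block 115 x 230 x 75 mm with two studs on top (87 mm high in all), on the table to the robot's right of the plate.
- wrench: Loose bystander, to be left where it is: a steel wrench lying on the table to the right of the plate; origin under its middle.
- brush: Loose bystander, to be left where it is: a brush lying on the table to the left of the plate; origin under its middle.

How it is judged (in metres and radians):
At the end, for the whole second after the job is handed in: Each disc lies at rest at the bottom of its own recess: centre within 4 mm of the recess centre, underside within 2.5 mm of the recess floor, tilted less than 0.05 rad (horizontal distance between large_disc and large_recess below 0.004 m and z of each of large_disc, small_disc in the frame of mould_plate below 0.0145 m and angle between each of large_disc, small_disc's own z axis and vertical below 0.05 rad and linear speed of each of large_disc, small_disc below 0.02 m/s and horizontal distance between small_disc and small_recess below 0.004 m); the robot touches nothing.
It fails at once if a disc is lifted more than 8 mm off the plate's top (z of any of large_disc, small_disc in the frame of mould_plate above 0.032 m).
It fails at once if a disc is squeezed or pressed by the fingers with more than 40 N (contact force between the fingers and large_disc above 40 N or contact force between the fingers and small_disc above 40 N).
It fails at once if another thing is moved more than 15 mm (distance of any of bolt, collar, block_a, block_b, wrench, brush from where it was at the start of the episode above 0.015 m).
It also fails if it takes over 54 s, if anything falls off the work surface, if the arm or the gripper's body presses on something with over 40 N, if the wrist force passes 120 N, or if a joint passes its speed limit or range.

## Working session

There is one attempt and no reset: what is moved stays moved. The work goes in short steps, Python scripts to look and compute and a shell command to move; the robot and the scene stay as the last step left them, time stands still between calls to the robot, and variables do not carry over. Pictures are saved under pics/ and viewed, at most 10 in all, crops included, and the job is handed in when it is done.

```bash
ls; mkdir -p pics
python3 - <<'E'
from rig import r
import cv2
for n in("top","side"):
    cv2.imwrite(f"pics/{n}0.png",r.grab_frame(n)[:,:,::-1]); print(r.camera_params(n))
print(r.sense(), r.nose_length)
E
```

```text
pics
rig.py
steer.py
{'fx': 373.6760067748408, 'fy': 373.6760067748408, 'cx': 262.0697170049759, 'cy': 189.9222358741672, 'rvec': array([ 2.14532346, -2.19322738,  0.1158208 ]), 'tvec': array([  -8.21510126,  520.42275664, 1276.35020808])}
{'fx': 369.26810644564154, 'fy': 369.26810644564154, 'cx': 254.40748522638435, 'cy': 194.23376518297962, 'rvec': array([ 0.27148884, -2.89112226,  1.04218051]), 'tvec': array([499.28897514, 103.525501  , 926.86202895])}
{'clock': 0.1, 'qpos': array([-1.23140795e+00,  3.53558366e-01,  1.63403770e+00, -2.60251220e-05,
        1.15520579e+00, -2.41589190e-03]), 'qvel': array([ 0.00038511, -0.00037741, -0.00014802,  0.00142787, -0.00100309,
        0.00079992]), 'joint_efforts': array([-5.32456743e-04, -6.06352329e+01, -3.42816675e+01, -4.90825983e-05,
        3.81749807e-03,  1.78701436e-05]), 'eef_pos': array([ 209.34635486, -588.48429748,  252.65899948]), 'tcp_rot': array([-3.14038340e+00,  2.08757278e-05,  3.41814799e-01]), 'contact_force': array([ 0.51597878,  0.21726278, -0.54642525]), 'wrist_torque': array([ 0.04247893,  0.01208245, -0.02605997]), 'grasp_force': 0.0, 'opening': 0.9969827665884465} 22.0
```

View pics/top0.png

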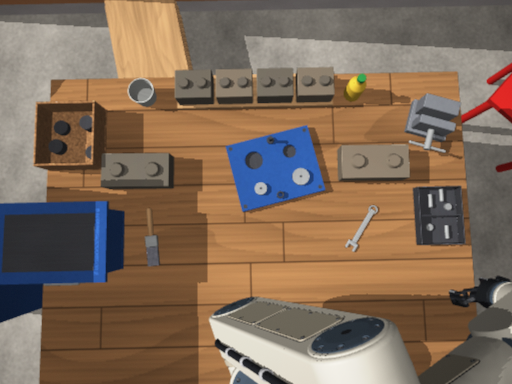

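View pics/side0.png

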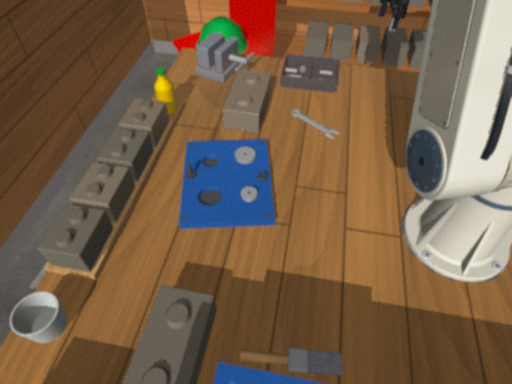

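Top view: large disc at (301,177), small disc at (261,188), large recess at (254,160), small recess at (290,151), collar at (282,195), bolt near (272,141). The discs lie crosswise from their recesses. Next I'll measure in both views.

```bash
cat > h.py <<'E'
import numpy as np, cv2
from rig import r
def ray(n,uv,z):
    c=r.camera_params(n); R=cv2.Rodrigues(np.array(c['rvec']))[0]; C=-R.T@c['tvec']
    uv=np.atleast_2d(uv).astype(float)
    d=np.c_[(uv[:,0]-c['cx'])/c['fx'],(uv[:,1]-c['cy'])/c['fy'],np.ones(len(uv))]@R
    return (C+d*((z-C[2])/d[:,2])[:,None])[:,:2]
def plate(n,im):
    hsv=cv2.cvtColor(im,cv2.COLOR_RGB2HSV); m=cv2.inRange(hsv,(105,120,60),(125,255,255))
    k,l,s,c=cv2.connectedComponentsWithStats(m)
    x0,x1,y0,y1=(200,345,110,225) if n=="top" else (165,290,125,240)
    ids=[i for i in range(1,k) if x0<c[i][0]<x1 and y0<c[i][1]<y1]
    i=max(ids,key=lambda i:s[i,4]); m=(l==i).astype(np.uint8)
    h=cv2.convexHull(max(cv2.findContours(m,0,1)[0],key=cv2.contourArea))
    return m,h
def blobs(n,im):
    """bright and dark things on the plate: (kind, area, world xy centre of pixels, size mm)"""
    m,h=plate(n,im); f=np.zeros_like(m); cv2.fillConvexPoly(f,h,1); f=cv2.erode(f,np.ones((3,3)))
    hsv=cv2.cvtColor(im,cv2.COLOR_RGB2HSV); out=[]
    for kind,mm,z in(("disc",(hsv[...,1]<70)&(hsv[...,2]>115),36),("dark",hsv[...,2]<75,24)):
        k,l,s,c=cv2.connectedComponentsWithStats((mm&(f>0)).astype(np.uint8))
        for i in range(1,k):
            if s[i,4]>25:
                out.append((kind,s[i,4],c[i].round(1),s[i,2:4],ray(n,c[i],z)[0].round(1)))
    return out
E
python3 - <<'E'
from h import *
for n in("top","side"):
    im=r.grab_frame(n); m,h=plate(n,im)
    p=ray(n,h[:,0,:],24).astype(np.float32); print(n,cv2.minAreaRect(p), cv2.boxPoints(cv2.minAreaRect(p)).round(1).tolist())
    for b in blobs(n,im): print(*b)
    x0,x1,y0,y1=(210,340,115,220) if n=="top" else (165,290,125,240)
    cv2.imwrite(f"pics/{n}c.png",cv2.resize(im[y0:y1,x0:x1,::-1],None,fx=5,fy=5,interpolation=cv2.INTER_CUBIC))
E
```

```text
top ((598.2272338867188, -66.52703857421875), (239.2041015625, 298.37799072265625), 13.633910179138184) [[446.79998779296875, 50.29999923706055], [517.2000122070312, -239.6999969482422], [749.5999755859375, -183.3000030517578], [679.2999877929688, 106.69999694824219]]
disc 232 [300.5 176. ] [18 17] [ 564.9 -154.5]
disc 127 [260.5 188. ] [12 13] [526.  -14.4]
dark 42 [286.3 149.8] [ 7 12] [ 661.  -108.7]
dark 65 [249.  158.8] [10 16] [631.9  23.8]
side ((595.967529296875, -56.78819274902344), (237.23373413085938, 311.9481201171875), 13.424224853515625) [[444.3999938964844, 67.4000015258789], [516.7999877929688, -236.0], [747.5999755859375, -181.0], [675.0999755859375, 122.5]]
disc 286 [244.9 154.7] [21 17] [ 563.4 -147.2]
disc 205 [248.7 193.4] [17 16] [524.8  -8.1]
dark 39 [209.2 162.5] [13  6] [ 659.2 -108.8]
dark 31 [191.5 172.9] [ 6 10] [697.  -60.4]
dark 96 [206.7 199.9] [20 11] [630.1  24.4]
```

View pics/topc.png

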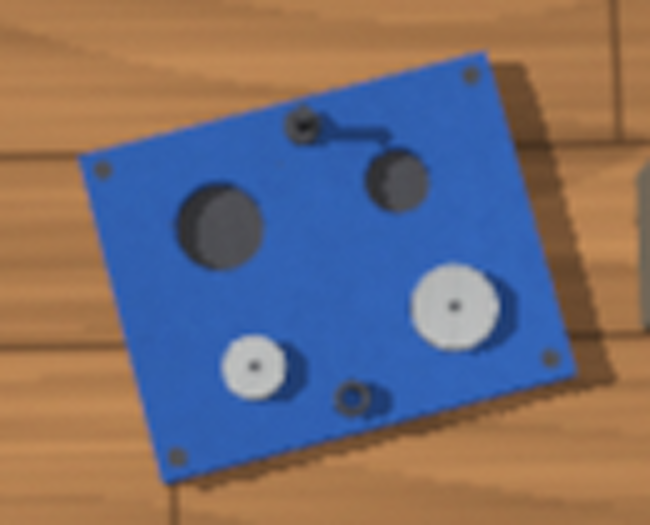

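The top crop confirms the layout: recess rims at crop px (220,227) and (397,180), discs at (455,307) and (254,367). The straight push lines are clear. I'll push with the two fingertips part-open as a cradle.

```bash
cat >> h.py <<'E'
from scipy.spatial.transform import Rotation as Ro
def go(x,y,z,yaw):
    s=r.sense(); R=Ro.from_euler('xyz',s['tcp_rot']); d=np.array([x,y,z])-s['eef_pos']
    T=Ro.from_euler('xyz',[np.pi,0,yaw])
    print('now',s['eef_pos'].round(1),s['tcp_rot'].round(3),'shift in tool:',R.inv().apply(d).round(1),'rotvec',(R.inv()*T).as_rotvec().round(3),'F',s['contact_force'].round(1),'open',round(s['opening'],2))
E
python3 - <<'E'
from h import *
print(ray("top",[[254,160.4],[289.4,151]],24).round(1))
D={'L':((564.9,-154.5),(626.6,7.3)),'S':((526,-14.4),(657.3,-119.1))}
for k,(a,b) in D.items():
    v=np.subtract(b,a); n=np.hypot(*v); print(k,n,np.arctan2(v[1],v[0]), 'start',np.array(a)-v/n*52)
go(546.5,-203,253,1.208)
E
```

```text
[[ 625.7    6.4]
 [ 656.6 -119.4]]
L 173.16503688678037 1.206483300297166 start [ 546.37201041 -203.08717528]
S 167.93385602671066 -0.6731599893883753 start [485.34351678  18.01990703]
now [ 209.4 -588.6  252.8] [-3.141 -0.     0.342] shift in tool: [ 4.468e+02 -2.503e+02  1.000e-01] rotvec [-0.001 -0.    -0.866] F [-0.9 -0.1  0.3] open 1.0
```

```bash
echo '{"drx": [0,0,0,0,0],"dry": [0,0,0,0,0],"drz": [0,0,0,0,0],"tx": [34.4,34.4,34.4,34.4,34.4],"ty": [-19.2,-19.2,-19.2,-19.2,-19.2],"tz": [0,0,0,0,0],"finger_gap": [0.35,0.35,0.35,0.35,0.35]}' | python3 steer.py 20
echo '{"drx": [0,0,0,0,0],"dry": [0,0,0,0,0],"drz": [0,0,0,0,0],"tx": [34.4,34.4,34.4,34.4,34.4],"ty": [-19.2,-19.2,-19.2,-19.2,-19.2],"tz": [0,0,0,0,0],"finger_gap": [0.35,0.35,0.35,0.35,0.35]}' | python3 steer.py
echo '{"drx": [0,0,0,0,0],"dry": [0,0,0,0,0],"drz": [0,0,0,-0.12,-0.12],"tx": [34.4,34.4,34.4,0,0],"ty": [-19.2,-19.2,-19.2,0,0],"tz": [0,0,0,0,0],"finger_gap": [0.35,0.35,0.35,0.35,0.35]}' | python3 steer.py
echo '{"drx": [0,0,0,0,0],"dry": [0,0,0,0,0],"drz": [-0.12,-0.12,-0.12,-0.12,-0.12],"tx": [0,0,0,0,0],"ty": [0,0,0,0,0],"tz": [0,0,0,0,0],"finger_gap": [0.35,0.35,0.35,0.35,0.35]}' | python3 steer.py
echo '{"drx": [0,0,0],"dry": [0,0,0],"drz": [-0.026,0,0],"tx": [0,0,0],"ty": [0,0,0],"tz": [0,0,0],"finger_gap": [0.35,0.35,0.35]}' | python3 steer.py
python3 -c "
from h import *
go(546.4,-203.1,51,1.206)"
```

```text
clock: 0.62
eef_pos: [340.1, -439.2, 253.2]
tcp_rot: [-3.141, -0.0, 0.341]
contact_force: [1.8, -1.0, 0.9]
opening: 0.353
grasp_force: 0.0
clock: 1.03
eef_pos: [470.2, -291.0, 253.3]
tcp_rot: [3.141, -0.0, 0.342]
contact_force: [1.1, -0.7, -0.0]
opening: 0.349
grasp_force: 0.0
clock: 1.45
eef_pos: [548.5, -201.6, 253.0]
tcp_rot: [-3.141, -0.0, 0.59]
contact_force: [0.8, -0.2, -0.1]
opening: 0.353
grasp_force: 0.0
clock: 1.87
eef_pos: [547.0, -203.7, 253.1]
tcp_rot: [-3.141, 0.0, 1.188]
contact_force: [0.7, -0.2, -0.4]
opening: 0.35
grasp_force: 0.0
clock: 2.12
eef_pos: [547.0, -203.8, 253.1]
tcp_rot: [-3.141, -0.0, 1.206]
contact_force: [-0.2, 0.5, 0.5]
opening: 0.35
grasp_force: 0.0
now [ 547.  -203.8  253.1] [-3.141 -0.     1.206] shift in tool: [  0.4  -0.8 202.1] rotvec [-0. -0.  0.] F [-0.2  0.5  0.5] open 0.35
```

```bash
echo '{"drx": [0,0,0,0,0],"dry": [0,0,0,0,0],"drz": [0,0,0,0,0],"tx": [0,0,0,0,0],"ty": [-0.8,0,0,0,0],"tz": [38,38,38,38,38],"finger_gap": [0.35,0.35,0.35,0.35,0.35]}' | python3 steer.py
echo '{"drx": [0,0,0],"dry": [0,0,0],"drz": [0,0,0],"tx": [0,0,0],"ty": [0,0,0],"tz": [9,0,0],"finger_gap": [0.35,0.35,0.35]}' | python3 steer.py
python3 - <<'E'
from h import *
ims=[]
for n,(x0,y0) in(("top",(210,110)),("side",(165,110))):
    im=r.grab_frame(n); ims.append(cv2.resize(im[y0:y0+130,x0:x0+130,::-1],None,fx=3,fy=3,interpolation=cv2.INTER_CUBIC))
    print(blobs(n,im))
cv2.imwrite("pics/a.png",np.hstack(ims)); go(0,0,0,0)
E
```

```text
clock: 2.53
eef_pos: [546.4, -203.5, 61.9]
tcp_rot: [3.141, -0.0, 1.206]
contact_force: [0.5, -0.7, -0.0]
opening: 0.348
grasp_force: 0.0
clock: 2.78
eef_pos: [546.9, -203.7, 55.1]
tcp_rot: [3.142, -0.0, 1.207]
contact_force: [0.0, -0.4, 0.6]
opening: 0.349
grasp_force: 0.0
[('disc', np.int32(161), array([298.4, 175.4]), array([14, 17], dtype=int32), array([ 567.2, -147. ])), ('disc', np.int32(126), array([260.5, 188. ]), array([12, 13], dtype=int32), array([526. , -14.4])), ('dark', np.int32(30), array([270.4, 140.2]), array([6, 6], dtype=int32), array([697. , -53.2])), ('dark', np.int32(53), array([286.5, 149.8]), array([10, 12], dtype=int32), array([ 661. , -109.2])), ('dark', np.int32(92), array([249.7, 159.2]), array([11, 17], dtype=int32), array([630.4,  21.5]))]
[('disc', np.int32(288), array([244.9, 154.8]), array([21, 17], dtype=int32), array([ 563.4, -147. ])), ('disc', np.int32(205), array([248.7, 193.4]), array([17, 16], dtype=int32), array([525. ,  -8.1])), ('dark', np.int32(28), array([207.8, 162.6]), array([10,  5], dtype=int32), array([ 663.1, -107.7])), ('dark', np.int32(34), array([191.1, 172.3]), array([ 7, 11], dtype=int32), array([698.9, -62.6])), ('dark', np.int32(80), array([206.1, 200. ]), array([19, 10], dtype=int32), array([631.8,  24.9]))]
now [ 548.1 -204.2   56.6] [ 3.138 -0.     1.207] shift in tool: [  -4.  -585.    54.5] rotvec [ 0.003 -0.002  1.207] F [0.3 0.  1.1] open 0.35
```

View pics/a.png

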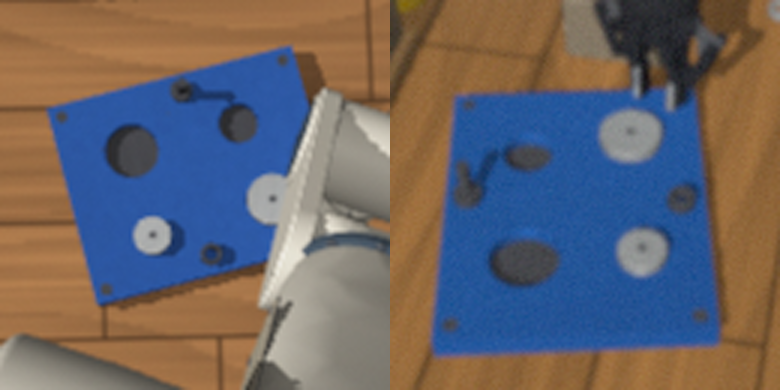

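The side view shows both fingertips just behind the large disc (crop px (640,80) and (675,95), disc at (631,136)), with a gap and nothing touching. I'll drop a few mm and push.

```bash
echo '{"drx": [0,0,0,0],"dry": [0,0,0,0],"drz": [0,0,0,0],"tx": [0,0,0,0],"ty": [0,0,0,0],"tz": [3,0,0,0],"finger_gap": [0.35,0.35,0.35,0.35]}' | python3 steer.py
echo '{"drx": [0,0,0,0,0],"dry": [0,0,0,0,0],"drz": [0,0,0,0,0],"tx": [4,4,4,4,4],"ty": [0,0,0,0,0],"tz": [0,0,0,0,0],"finger_gap": [0.35,0.35,0.35,0.35,0.35]}' | python3 steer.py
echo '{"drx": [0,0,0,0,0],"dry": [0,0,0,0,0],"drz": [0,0,0,0,0],"tx": [4,4,4,4,4],"ty": [0,0,0,0,0],"tz": [0,0,0,0,0],"finger_gap": [0.35,0.35,0.35,0.35,0.35]}' | python3 steer.py
python3 -c "
from h import *
print(*blobs('side',r.grab_frame('side')),sep='\n')
print(*blobs('top',r.grab_frame('top')),sep='\n')
go(626.6,7.3,51,1.206)"
```

```text
clock: 3.22
eef_pos: [546.7, -203.6, 52.0]
tcp_rot: [3.14, -0.0, 1.208]
contact_force: [-0.4, 0.0, 0.1]
opening: 0.353
grasp_force: 0.0
clock: 3.63
eef_pos: [553.7, -184.4, 51.3]
tcp_rot: [3.142, 0.0, 1.208]
contact_force: [-0.9, -0.6, 0.5]
opening: 0.348
grasp_force: 0.8
clock: 4.05
eef_pos: [560.7, -165.7, 51.3]
tcp_rot: [-3.142, 0.0, 1.208]
contact_force: [-0.9, -1.4, -0.4]
opening: 0.346
grasp_force: 0.8
('disc', np.int32(338), array([241.2, 158.5]), array([22, 26], dtype=int32), array([ 570.5, -130.3]))
('disc', np.int32(206), array([248.7, 193.4]), array([17, 16], dtype=int32), array([524.9,  -8.1]))
('dark', np.int32(28), array([242.6, 145.5]), array([4, 9], dtype=int32), array([ 580.4, -196.3]))
('dark', np.int32(74), array([255.7, 146.6]), array([13, 12], dtype=int32), array([ 541.5, -198.9]))
('dark', np.int32(35), array([209. , 162.6]), array([13,  6], dtype=int32), array([ 659.8, -108.3]))
('dark', np.int32(30), array([191.4, 172.1]), array([ 6, 11], dtype=int32), array([698.2, -63.6]))
('dark', np.int32(67), array([205.3, 200.3]), array([16, 10], dtype=int32), array([633.5,  26.2]))
('disc', np.int32(374), array([295.9, 158. ]), array([22, 53], dtype=int32), array([ 628.6, -140.5]))
('disc', np.int32(126), array([260.5, 188. ]), array([12, 13], dtype=int32), array([526. , -14.4]))
('dark', np.int32(31), array([270.4, 140.1]), array([6, 7], dtype=int32), array([697.4, -53.1]))
('dark', np.int32(75), array([287.7, 150.3]), array([11, 12], dtype=int32), array([ 659.2, -113.3]))
('dark', np.int32(108), array([250. , 159.7]), array([11, 17], dtype=int32), array([628.6,  20.4]))
now [ 560.9 -165.4   51.3] [ 3.142 -0.     1.208] shift in tool: [184.8   0.2   0.3] rotvec [ 0.    -0.     0.002] F [-0.  -0.2  0.1] open 0.35
```

```bash
for i in 1 2 3; do :; done
echo '{"drx": [0,0,0,0,0],"dry": [0,0,0,0,0],"drz": [0,0,0,0,0],"tx": [6,6,6,6,6],"ty": [0,0,0,0,0],"tz": [0,0,0,0,0],"finger_gap": [0.35,0.35,0.35,0.35,0.35]}' | python3 steer.py
echo '{"drx": [0,0,0,0,0],"dry": [0,0,0,0,0],"drz": [0,0,0,0,0],"tx": [6,6,6,6,6],"ty": [0,0,0,0,0],"tz": [0,0,0,0,0],"finger_gap": [0.35,0.35,0.35,0.35,0.35]}' | python3 steer.py
echo '{"drx": [0,0,0,0,0],"dry": [0,0,0,0,0],"drz": [0,0,0,0,0],"tx": [6,6,6,6,4],"ty": [0,0,0,0,0],"tz": [0,0,0,0,0],"finger_gap": [0.35,0.35,0.35,0.35,0.35]}' | python3 steer.py
python3 - <<'E'
from h import *
ims=[]
for n,(x0,y0) in(("top",(210,110)),("side",(165,110))):
    im=r.grab_frame(n); ims.append(cv2.resize(im[y0:y0+130,x0:x0+130,::-1],None,fx=3,fy=3,interpolation=cv2.INTER_CUBIC))
cv2.imwrite("pics/b.png",np.hstack(ims)); go(626.6,7.3,51,1.206)
E
```

```text
clock: 4.57
eef_pos: [571.5, -137.4, 51.3]
tcp_rot: [-3.142, -0.0, 1.208]
contact_force: [-0.8, -1.2, 0.7]
opening: 0.352
grasp_force: 0.7
clock: 4.98
eef_pos: [582.1, -109.4, 51.3]
tcp_rot: [-3.142, 0.0, 1.208]
contact_force: [-0.6, -1.3, -0.2]
opening: 0.356
grasp_force: 0.7
clock: 5.4
eef_pos: [592.2, -83.1, 51.3]
tcp_rot: [3.142, -0.0, 1.208]
contact_force: [-0.9, -1.3, 0.6]
opening: 0.348
grasp_force: 0.7
now [592.2 -83.1  51.3] [ 3.141 -0.     1.208] shift in tool: [96.7  0.1  0.3] rotvec [ 0.    -0.     0.002] F [ 0.4  0.3 -0.5] open 0.35
```

View pics/b.png

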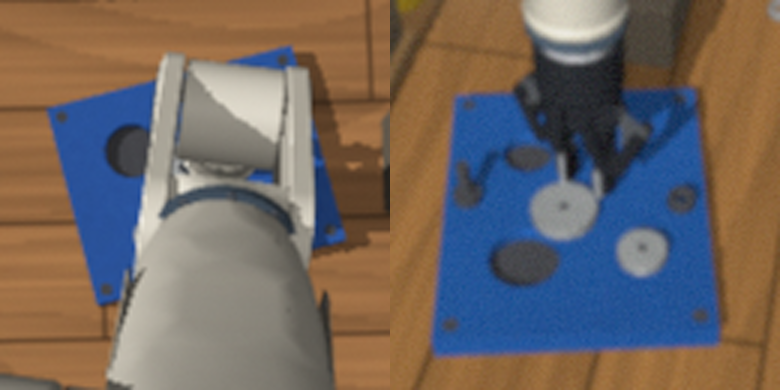

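Side view: the large disc is cradled by both fingertips, centre at crop (563,208), heading for the recess at (524,262). I'll check that its line to the recess is right, using the hub hole in the side view.

Run:
```python
from h import *
f=lambda u,v:((u-390)/3+165-.33,v/3+110-.33)
d0=ray('side',f(630,131),36)[0]; d=ray('side',f(564,206),36)[0]; q=ray('side',f(524,262),24)[0]
print(d0,d,q)
e=np.array([np.cos(1.208),np.sin(1.208)]); n=np.array([e[1],-e[0]])
print('to go',(q-d)@e,'lateral(+right of push)',(q-d)@n, 'since start',(d-d0)@e,(d-d0)@n)
p=r.sense()['eef_pos'][:2]; print('disc vs tool',(d-p)@e,(d-p)@n)
```

```text
[ 565.12358302 -152.56660571] [604.07125582 -46.82188879] [626.03104712  13.61141676]
to go 64.2928950951719 lateral(+right of push) -0.9167847529767417 since start 112.68372825028536 -1.115240285887877
disc vs tool 38.11607516782504 -1.7896238040791481
```

```bash
echo '{"drx": [0,0,0,0,0],"dry": [0,0,0,0,0],"drz": [0,0,0,0,0],"tx": [6,6,6,6,6],"ty": [0,0,0,0,0],"tz": [0,0,0,0,0],"finger_gap": [0.35,0.35,0.35,0.35,0.35]}' | python3 steer.py
echo '{"drx": [0,0,0,0,0],"dry": [0,0,0,0,0],"drz": [0,0,0,0,0],"tx": [4,4,4,4,3],"ty": [0,0,0,0,0],"tz": [0,0,0,0,0],"finger_gap": [0.35,0.35,0.35,0.35,0.35]}' | python3 steer.py
echo '{"drx": [0,0,0,0,0],"dry": [0,0,0,0,0],"drz": [0,0,0,0,0],"tx": [3,3,3,2,0],"ty": [0,0,0,0,0],"tz": [0,0,0,0,0],"finger_gap": [0.35,0.35,0.35,0.35,0.35]}' | python3 steer.py
python3 - <<'E'
from h import *
ims=[]
for n,(x0,y0) in(("top",(210,110)),("side",(165,110))):
    im=r.grab_frame(n); ims.append(cv2.resize(im[y0:y0+130,x0:x0+130,::-1],None,fx=3,fy=3,interpolation=cv2.INTER_CUBIC))
cv2.imwrite("pics/c.png",np.hstack(ims)); go(626.6,7.3,51,1.206)
E
```

```text
clock: 5.92
eef_pos: [602.7, -55.2, 51.2]
tcp_rot: [-3.141, 0.0, 1.208]
contact_force: [-0.2, -1.3, -0.6]
opening: 0.352
grasp_force: 0.7
clock: 6.33
eef_pos: [609.5, -37.7, 51.4]
tcp_rot: [3.141, 0.0, 1.208]
contact_force: [-0.5, -2.8, 1.7]
opening: 0.349
grasp_force: 1.1
clock: 6.75
eef_pos: [613.4, -27.2, 51.2]
tcp_rot: [3.142, -0.0, 1.208]
contact_force: [1.5, 0.5, 0.3]
opening: 0.348
grasp_force: 0.0
now [613.2 -27.6  51.2] [-3.142 -0.     1.208] shift in tool: [37.3  0.2  0.2] rotvec [-0.    -0.     0.002] F [-0.3 -0.5 -0.4] open 0.35
```

View pics/c.png

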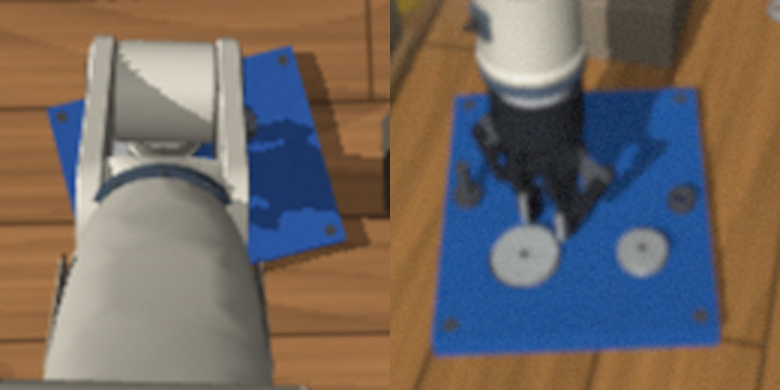

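The large disc now reads as flush in its recess (crop (524,255), contact force gone). I'll lift and turn for the small one.

```bash
echo '{"drx": [0,0,0,0,0],"dry": [0,0,0,0,0],"drz": [0,0,0,0,0.12],"tx": [-8,0,0,0,0],"ty": [0,0,0,0,0],"tz": [0,-35,-35,-35,0],"finger_gap": [0.3,0.3,0.3,0.3,0.3]}' | python3 steer.py | head -2
echo '{"drx": [0,0,0,0,0],"dry": [0,0,0,0,0],"drz": [-0.12,-0.12,-0.12,-0.12,-0.12],"tx": [0,0,0,0,0],"ty": [0,0,0,0,0],"tz": [0,0,0,0,0],"finger_gap": [0.3,0.3,0.3,0.3,0.3]}' | python3 steer.py | head -1
echo '{"drx": [0,0,0,0,0],"dry": [0,0,0,0,0],"drz": [-0.12,-0.12,-0.12,-0.12,-0.12],"tx": [0,0,0,0,0],"ty": [0,0,0,0,0],"tz": [0,0,0,0,0],"finger_gap": [0.3,0.3,0.3,0.3,0.3]}' | python3 steer.py | head -1
echo '{"drx": [0,0,0,0],"dry": [0,0,0,0],"drz": [-0.12,-0.06,0,0],"tx": [0,0,0,0],"ty": [0,0,0,0],"tz": [0,0,0,0],"finger_gap": [0.3,0.3,0.3,0.3]}' | python3 steer.py
python3 - <<'E'
from h import *
print(*blobs('side',r.grab_frame('side')),sep='\n'); go(492.4,12.4,51,2.468)
E
```

```text
clock: 7.27
eef_pos: [613.8, -36.1, 163.1]
clock: 7.68
clock: 8.1
clock: 8.43
eef_pos: [610.1, -35.7, 156.2]
tcp_rot: [-3.141, -0.0, 2.465]
contact_force: [-0.8, 0.9, 0.5]
opening: 0.299
grasp_force: 0.0
('disc', np.int32(204), array([248.6, 193.4]), array([17, 16], dtype=int32), array([525.1,  -8.2]))
('disc', np.int32(316), array([209.7, 196. ]), array([23, 17], dtype=int32), array([622.5,  19.6]))
('dark', np.int32(47), array([221.3, 146.3]), array([ 7, 12], dtype=int32), array([ 641.7, -180.9]))
('dark', np.int32(148), array([206.1, 147.1]), array([19, 19], dtype=int32), array([ 684.9, -168.9]))
('dark', np.int32(27), array([191.6, 172.1]), array([ 6, 10], dtype=int32), array([697.7, -63.3]))
now [610.1 -35.6 156.2] [-3.142 -0.     2.465] shift in tool: [121.9 -36.3 105.3] rotvec [-0.    -0.    -0.003] F [-0.2 -0.5 -0. ] open 0.3
```

```bash
echo '{"drx": [0,0,0,0,0],"dry": [0,0,0,0,0],"drz": [0,0,0,0,0],"tx": [30.5,30.5,30.5,30.5,0],"ty": [-9,-9,-9,-9,0],"tz": [0,0,0,0,0],"finger_gap": [0.3,0.3,0.3,0.3,0.3]}' | python3 steer.py | head -2
echo '{"drx": [0,0,0,0,0],"dry": [0,0,0,0,0],"drz": [0,0,0,0,0],"tx": [0,0,0,0,0],"ty": [0,0,0,0,0],"tz": [35,35,20,14,0],"finger_gap": [0.3,0.3,0.3,0.3,0.3]}' | python3 steer.py
python3 - <<'E'
from h import *
ims=[]
for n,(x0,y0) in(("top",(210,110)),("side",(165,110))):
    im=r.grab_frame(n); ims.append(cv2.resize(im[y0:y0+130,x0:x0+130,::-1],None,fx=3,fy=3,interpolation=cv2.INTER_CUBIC))
cv2.imwrite("pics/d.png",np.hstack(ims)); go(492.4,12.4,51,2.468)
E
```

```text
clock: 8.9
eef_pos: [486.4, 13.9, 155.4]
clock: 9.32
eef_pos: [491.0, 12.5, 49.8]
tcp_rot: [-3.139, -0.003, 2.466]
contact_force: [-1.1, 0.1, 0.1]
opening: 0.302
grasp_force: 0.0
now [492.6  12.6  52.2] [-3.141e+00 -1.000e-03  2.467e+00] shift in tool: [ 0.1 -0.3  1.2] rotvec [-0.001 -0.001 -0.001] F [ 0.3 -0.6 -0.1] open 0.3
```

View pics/d.png

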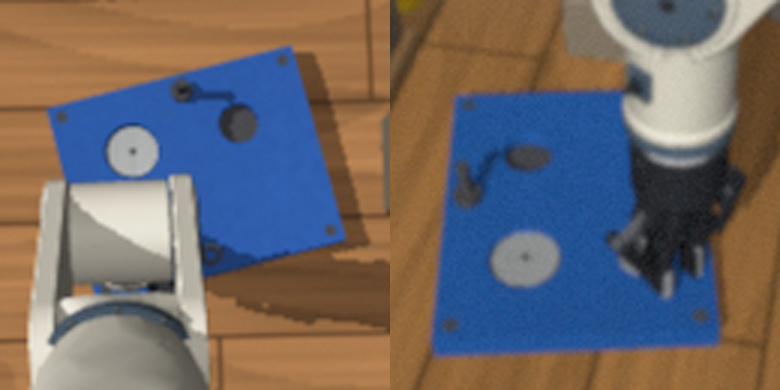

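The large disc sits centred in its recess (top crop (132,151)). The fingertips are behind the small disc, so I'll push along tool −x.

```bash
echo '{"drx": [0,0,0,0,0],"dry": [0,0,0,0,0],"drz": [0,0,0,0,0],"tx": [-4,-4,-4,-4,-4],"ty": [0,0,0,0,0],"tz": [1,0,0,0,0],"finger_gap": [0.3,0.3,0.3,0.3,0.3]}' | python3 steer.py
echo '{"drx": [0,0,0,0,0],"dry": [0,0,0,0,0],"drz": [0,0,0,0,0],"tx": [-6,-6,-6,-6,-6],"ty": [0,0,0,0,0],"tz": [0,0,0,0,0],"finger_gap": [0.3,0.3,0.3,0.3,0.3]}' | python3 steer.py
echo '{"drx": [0,0,0,0,0],"dry": [0,0,0,0,0],"drz": [0,0,0,0,0],"tx": [-6,-6,-6,-6,-6],"ty": [0,0,0,0,0],"tz": [0,0,0,0,0],"finger_gap": [0.3,0.3,0.3,0.3,0.3]}' | python3 steer.py
echo '{"drx": [0,0,0,0,0],"dry": [0,0,0,0,0],"drz": [0,0,0,0,0],"tx": [-6,-6,-6,-6,-6],"ty": [0,0,0,0,0],"tz": [0,0,0,0,0],"finger_gap": [0.3,0.3,0.3,0.3,0.3]}' | python3 steer.py
python3 - <<'E'
from h import *
ims=[]
for n,(x0,y0) in(("top",(210,110)),("side",(165,110))):
    im=r.grab_frame(n); ims.append(cv2.resize(im[y0:y0+130,x0:x0+130,::-1],None,fx=3,fy=3,interpolation=cv2.INTER_CUBIC))
cv2.imwrite("pics/e.png",np.hstack(ims)); go(657.3,-119.1,51,2.468)
E
```

```text
clock: 9.83
eef_pos: [508.7, -0.0, 51.8]
tcp_rot: [3.141, 0.0, 2.467]
contact_force: [-1.3, 0.6, 0.5]
opening: 0.301
grasp_force: 0.7
clock: 10.25
eef_pos: [532.1, -18.9, 51.3]
tcp_rot: [-3.142, -0.0, 2.468]
contact_force: [-1.6, 0.8, 1.3]
opening: 0.298
grasp_force: 1.0
clock: 10.67
eef_pos: [555.5, -37.5, 51.2]
tcp_rot: [-3.142, -0.0, 2.468]
contact_force: [-1.1, 1.0, 1.0]
opening: 0.299
grasp_force: 0.9
clock: 11.08
eef_pos: [579.0, -56.3, 51.3]
tcp_rot: [3.142, 0.0, 2.468]
contact_force: [-1.6, 1.3, 1.9]
opening: 0.299
grasp_force: 0.9
now [579.6 -56.6  51.3] [3.141e+00 1.000e-03 2.467e+00] shift in tool: [-99.7  -0.3   0.5] rotvec [ 0.001  0.001 -0.001] F [-0.1  0.  -0.7] open 0.3
```

View pics/e.png

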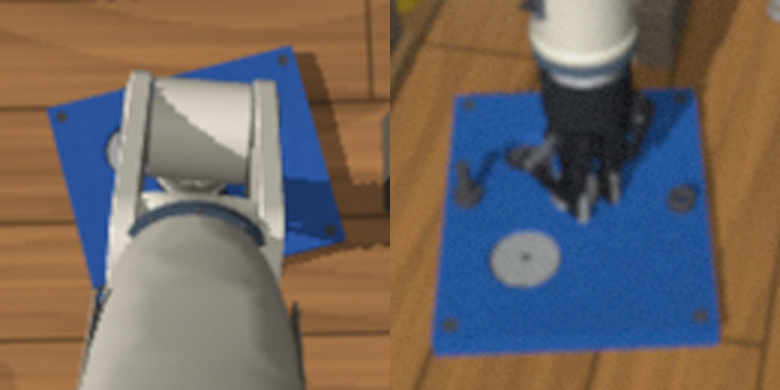

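The small disc is hidden behind the fingers in both views, but the steady contact force shows it is still being pushed. I'll go on and slow down near the recess.

```bash
echo '{"drx": [0,0,0,0,0],"dry": [0,0,0,0,0],"drz": [0,0,0,0,0],"tx": [-6,-6,-6,-6,-6],"ty": [0,0,0,0,0],"tz": [0,0,0,0,0],"finger_gap": [0.3,0.3,0.3,0.3,0.3]}' | python3 steer.py
echo '{"drx": [0,0,0,0,0],"dry": [0,0,0,0,0],"drz": [0,0,0,0,0],"tx": [-4,-4,-4,-4,-4],"ty": [0,0,0,0,0],"tz": [0,0,0,0,0],"finger_gap": [0.3,0.3,0.3,0.3,0.3]}' | python3 steer.py
echo '{"drx": [0,0,0,0],"dry": [0,0,0,0],"drz": [0,0,0,0],"tx": [-3,-3,-3,-3],"ty": [0,0,0,0],"tz": [0,0,0,0],"finger_gap": [0.3,0.3,0.3,0.3]}' | python3 steer.py
echo '{"drx": [0,0,0,0],"dry": [0,0,0,0],"drz": [0,0,0,0],"tx": [-3,-3,-2,0],"ty": [0,0,0,0],"tz": [0,0,0,0],"finger_gap": [0.3,0.3,0.3,0.3]}' | python3 steer.py
python3 -c "
from h import *
go(657.3,-119.1,51,2.468)"
```

```text
clock: 11.6
eef_pos: [602.5, -75.0, 51.3]
tcp_rot: [3.142, 0.0, 2.468]
contact_force: [0.2, 0.7, -0.8]
opening: 0.301
grasp_force: 0.3
clock: 12.02
eef_pos: [617.8, -87.3, 51.3]
tcp_rot: [-3.142, -0.0, 2.468]
contact_force: [-0.8, -0.0, -0.2]
opening: 0.299
grasp_force: 0.4
clock: 12.35
eef_pos: [627.1, -94.7, 51.3]
tcp_rot: [-3.142, -0.0, 2.468]
contact_force: [-1.6, 1.0, 0.6]
opening: 0.3
grasp_force: 0.6
clock: 12.68
eef_pos: [633.7, -99.9, 51.3]
tcp_rot: [3.141, 0.001, 2.468]
contact_force: [-0.2, -0.5, 0.4]
opening: 0.301
grasp_force: 0.0
now [633.7 -99.9  51.3] [3.141e+00 1.000e-03 2.468e+00] shift in tool: [-30.4  -0.3   0.3] rotvec [ 0.     0.001 -0.   ] F [-0.2 -0.5  0.4] open 0.3
```

```bash
echo '{"drx": [0,0,0,0,0],"dry": [0,0,0,0,0],"drz": [0,0,0,0,0],"tx": [6,0,0,0,0],"ty": [0,0,0,0,-40],"tz": [0,-35,-40,-40,0],"finger_gap": [0.3,0.3,0.3,0.3,0.3]}' | python3 steer.py |head -2
echo '{"drx": [0,0,0,0,0],"dry": [0,0,0,0,0],"drz": [0,0,0,0,0],"tx": [-3,-3,-3,-3,-3],"ty": [-40,-40,-40,-40,-40],"tz": [0,0,0,0,0],"finger_gap": [0.3,0.3,0.3,0.3,0.3]}' | python3 steer.py | head -2
echo '{"drx": [0,0,0,0,0],"dry": [0,0,0,0,0],"drz": [0,0,0,0,0],"tx": [-3,-3,-3,0,0],"ty": [-40,-40,-40,0,0],"tz": [0,0,0,0,0],"finger_gap": [0.3,0.3,0.3,0.3,0.3]}' | python3 steer.py | head -2
python3 - <<'E'
from h import *
ims=[]
for n,(x0,y0) in(("top",(210,110)),("side",(165,110))):
    im=r.grab_frame(n); ims.append(cv2.resize(im[y0:y0+130,x0:x0+130,::-1],None,fx=3,fy=3,interpolation=cv2.INTER_CUBIC))
    print(*blobs(n,im),sep='\n')
cv2.imwrite("pics/f.png",np.hstack(ims))
E
```

```text
clock: 13.1
eef_pos: [610.7, -124.5, 174.5]
clock: 13.52
eef_pos: [488.8, -293.5, 166.4]
clock: 13.93
eef_pos: [421.1, -393.3, 166.2]
('disc', np.int32(108), array([288.8, 151. ]), array([13, 11], dtype=int32), array([ 654.3, -116.1]))
('disc', np.int32(232), array([253.7, 160. ]), array([18, 17], dtype=int32), array([624.8,   7.3]))
('disc', np.int32(107), array([211. , 161.4]), array([13, 11], dtype=int32), array([ 651.3, -103. ]))
('disc', np.int32(313), array([209.7, 196. ]), array([23, 17], dtype=int32), array([622.4,  19.6]))
('dark', np.int32(32), array([191.2, 172. ]), array([ 6, 11], dtype=int32), array([698.9, -63.6]))
```

View pics/f.png

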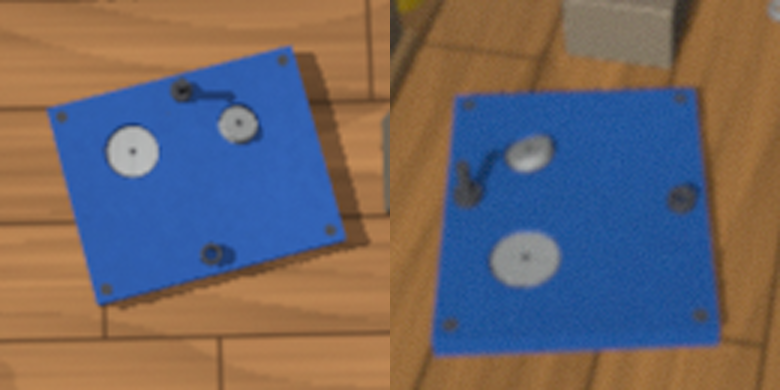

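The large disc is flush (top crop (132,151)). The small disc (238,124) is in its recess but still tilted, rear edge on the near rim. I need to go back and carry the push a little further.

```bash
echo '{"drx": [0,0,0,0,0],"dry": [0,0,0,0,0],"drz": [0,0,0,0,0],"tx": [3,3,3,3,3],"ty": [40,40,40,40,40],"tz": [0,0,0,0,0],"finger_gap": [0.3,0.3,0.3,0.3,0.3]}' | python3 steer.py |head -2
echo '{"drx": [0,0,0,0,0],"dry": [0,0,0,0,0],"drz": [0,0,0,0,0],"tx": [3,3,3,4,0],"ty": [40,40,40,40,0],"tz": [0,0,0,0,0],"finger_gap": [0.3,0.3,0.3,0.3,0.3]}' | python3 steer.py |head -2
echo '{"drx": [0,0],"dry": [0,0],"drz": [0,0],"tx": [0,0],"ty": [0,0],"tz": [0,0],"finger_gap": [0.3,0.3]}' | python3 steer.py |head -2
python3 -c "
from h import *
go(625.5,-93.8,51,2.468)"
```

```text
clock: 14.45
eef_pos: [536.9, -222.9, 166.3]
clock: 14.87
eef_pos: [629.0, -85.5, 166.5]
clock: 15.03
eef_pos: [625.0, -91.6, 166.0]
now [625.  -91.6 166. ] [-3.141e+00 -1.000e-03  2.471e+00] shift in tool: [ -1.8  -1.4 115. ] rotvec [-0.001 -0.001  0.003] F [ 0.3 -0.1 -0.4] open 0.3
```

```bash
echo '{"drx": [0,0,0,0,0],"dry": [0,0,0,0,0],"drz": [0,0,0,0,0],"tx": [1,0,0,0,0],"ty": [-1.4,0,0,0,0],"tz": [35,35,25,15,5],"finger_gap": [0.3,0.3,0.3,0.3,0.3]}' | python3 steer.py
echo '{"drx": [0,0,0,0,0],"dry": [0,0,0,0,0],"drz": [0,0,0,0,0],"tx": [0,-3,-3,-3,-3],"ty": [0,0,0,0,0],"tz": [0,0,0,0,0],"finger_gap": [0.3,0.3,0.3,0.3,0.3]}' | python3 steer.py
echo '{"drx": [0,0],"dry": [0,0],"drz": [0,0],"tx": [-2,-2],"ty": [0,0],"tz": [0,0],"finger_gap": [0.3,0.3]}' | python3 steer.py
echo '{"drx": [0,0],"dry": [0,0],"drz": [0,0],"tx": [-2,-2],"ty": [0,0],"tz": [0,0],"finger_gap": [0.3,0.3]}' | python3 steer.py
python3 -c "
from h import *
go(657.3,-119.1,51,2.468)"
```

```text
clock: 15.45
eef_pos: [621.0, -94.3, 48.4]
tcp_rot: [-3.139, -0.004, 2.467]
contact_force: [0.3, -0.3, -0.3]
opening: 0.3
grasp_force: 0.0
clock: 15.87
eef_pos: [634.2, -101.7, 52.6]
tcp_rot: [3.141, 0.002, 2.468]
contact_force: [-0.2, -0.0, 0.1]
opening: 0.298
grasp_force: 0.2
clock: 16.03
eef_pos: [636.7, -104.0, 51.8]
tcp_rot: [3.141, 0.001, 2.468]
contact_force: [-0.6, -0.2, 0.6]
opening: 0.298
grasp_force: 0.0
clock: 16.2
eef_pos: [639.5, -106.4, 51.4]
tcp_rot: [3.142, 0.0, 2.468]
contact_force: [-0.5, -0.2, -0.5]
opening: 0.302
grasp_force: 0.0
now [ 639.5 -106.4   51.4] [3.142 0.    2.468] shift in tool: [-21.8   1.2   0.4] rotvec [ 0.  0. -0.] F [-0.5 -0.2 -0.5] open 0.3
```

```bash
echo '{"drx": [0,0,0,0,0],"dry": [0,0,0,0,0],"drz": [0,0,0,0,0],"tx": [5,0,0,0,0],"ty": [0,0,0,0,-40],"tz": [0,-35,-40,-40,0],"finger_gap": [0.3,0.3,0.3,0.3,0.3]}' | python3 steer.py |head -2
echo '{"drx": [0,0,0,0,0],"dry": [0,0,0,0,0],"drz": [0,0,0,0,0],"tx": [-3,-3,-3,-3,-3],"ty": [-40,-40,-40,-40,-40],"tz": [0,0,0,0,0],"finger_gap": [0.3,0.3,0.3,0.3,0.3]}' | python3 steer.py | head -2
echo '{"drx": [0,0,0,0,0],"dry": [0,0,0,0,0],"drz": [0,0,0,0,0],"tx": [-3,-3,-3,0,0],"ty": [-40,-40,-40,0,0],"tz": [0,0,0,0,0],"finger_gap": [0.3,0.3,0.3,0.3,0.3]}' | python3 steer.py | head -2
python3 - <<'E'
from h import *
ims=[]
for n,(x0,y0) in(("top",(235,125)),("side",(180,140))):
    im=r.grab_frame(n); ims.append(cv2.resize(im[y0:y0+75,x0:x0+75,::-1],None,fx=5,fy=5,interpolation=cv2.INTER_CUBIC))
    for b in blobs(n,im): print(*b, ray(n,b[2],24)[0].round(1))
cv2.imwrite("pics/g.png",np.hstack(ims))
E
```

```text
clock: 16.62
eef_pos: [617.7, -131.8, 174.5]
clock: 17.03
eef_pos: [495.8, -300.9, 166.3]
clock: 17.45
eef_pos: [428.1, -400.6, 166.1]
disc 127 [289.  150.8] [13 13] [ 654.9 -117.1] [ 657.4 -118. ]
disc 231 [253.7 160. ] [17 17] [624.8   7.2] [627.1   7.4]
disc 135 [210.7 161.1] [16 11] [ 652.5 -104. ] [ 656.6 -115.2]
disc 314 [209.6 196. ] [23 17] [622.6  19.6] [626.2  10.2]
dark 35 [191.1 172.4] [ 7 12] [698.8 -62.1] [698.7 -62.2]
```

View pics/g.png

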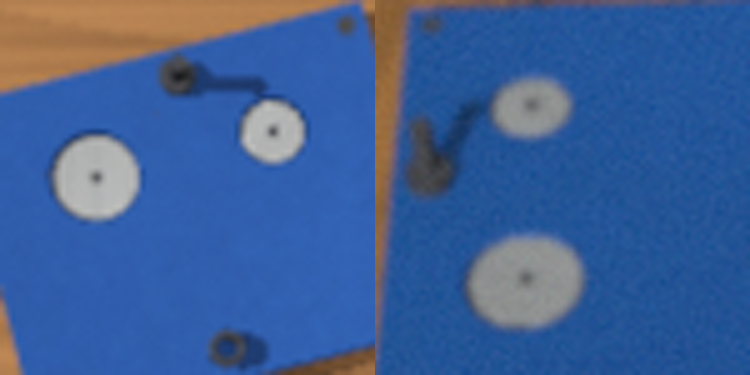

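Both discs now lie flat and flush, at top crop (96,177) and (272,131). There are no shadows, the bolt and collar are where they were, and the arm is clear.

```bash
python3 -c "
from rig import r
print(r.sign_off())"
```

```text
the job is handed in; nothing more can be done
None
```

Both discs lie flat and flush in their own recesses in the last pictures; the small disc first stuck tilted and needed a second push. The job is handed in at about 17.5 s on the robot's clock, but the hand-in returned no verdict.

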